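# Gather the oil dispensers into the bench caddy

## Robot

A 6-joint arm with a two-finger parallel gripper is mounted at the origin on the work surface. World frame = base frame: x ahead of the robot, y to its left, z up, the work surface at z = 0. Lengths are in m, angles in rad, forces in N, time in s.
With the tool pointing down it reaches from about 0.35 to 0.775 m from the base axis. Payload 5.5 kg.
Tool frame: the origin (TCP) lies on the front face of the gripper's body, between the roots of the fingers; the fingertips stand 73 mm ahead of it and the grasp point (between the pads) lies 54 mm ahead of it; z points along the fingers, y is the direction in which the jaws open and shut (so a half turn about z gives the same grasp; the last joint's range is limited). The gripper opens to 85 mm and grips with 20 to 120 N. Pads are 22 mm wide; open, the fingers measure 114 mm over their backs; the gripper's body (76 mm by 85 mm) begins 54 mm behind the grasp point. The pads swing forward as they close: fully open they stand 13 mm farther back than shut.
Start: joints at [-1.388, 0.313, 0.046, 1.304, 0, 1.431], TCP at [0.182, -0.545, 0.304] pointing down, gripper open.
Joint ranges: [-2.76, 2.76], [-0.86, 1.69], [-1.03, 1.26], [-2.2, 2.34], [-1.47, 1.5], [-3.14, 3.14]. Speed limits (rad/s): [2.57, 2.57, 3.14, 3.14, 3.14, 3.14].

## Interface

Orientations are given as a unit quaternion [x, y, z, w].
In Python, from station import manip, vision, job gives the robot as it stands.
- The arm moves only by the tool arm_command, never from a script. Its argument "motion" is one flat list of numbers, 4 for each row, row after row: the shift along the world's x, y, z in m, then the turn about the world's z in degrees. In form: [tx, ty, tz, yaw, tx, ty, tz, yaw, ...]. A call has 1 to 20 rows; each row is the pose to reach, as a shift and turn from the pose commanded when the call began; what a row does not reach only later rows make up. A row lasts 1/8 s, in which the tool goes at most 62.5 mm and 10.7 degrees, less where a joint would pass 70% of its speed; a pose out of reach is approached as far as the arm can. A call with a gripper value outside its range is refused whole. "gripper" is the closure in counts, from 0 (fully open) to 255 (shut), set as the call begins (left out, the last holds). The fingers move at their own pace and stop on an object; "newtons" is the grip in N (left out, the last holds). Time passes only in rows, so rows that repeat a pose let the fingers close. It gives the time, the measured TCP pose, the force and the opening at its end, in the units of the state.
- manip.read_state(): the state, without advancing time (a new reading comes with each control period).
- vision.grab_frame(name): name is "side" or "top" or "wrist"; returns a dict with "color" (480x640x3 uint8, red, green, blue), "camera_matrix" (3x3 intrinsics, pixels), "D" ([k1, k2, p1, p2, k3] as OpenCV has them; the pictures are not rectified), "R" (3x3) and "t" (3): a world point X has camera coordinates R X + t. Camera axes: x right, y down, z forward; pixel columns grow to the right and rows downward; lengths in m; the calibration is good to about 2 mm. A picture is of the moment at which its call begins. There is no depth.
- job.finish_job(): hands the job in, once; it reports no verdict.
The state is a dict: "time_s": time; "joint_positions": joint angles; "joint_velocities": joint speeds; "tau": joint torques, N m; "position": TCP position; "ee_rot": TCP orientation; "ft_force": force on the tool from outside, world axes, zero at the start; "wrist_torque": the same for the moment, N m; "width": finger opening in m.
Only numpy, scipy, OpenCV 4.12 (cv2) and the standard library are available. Lean on these libraries where they do the work, as an engineer would, in place of code of your own. Each camera call takes 0.05 s, during which the arm holds its last target. There are 200 camera calls.

## Task

Gather the four oil dispensers (black cap, bent side spout) into the grey caddy: stand each upright in the middle of the pad of its own colour, with its spout pointing straight out of the caddy's open front. The glue bottles with upright white nozzles look similar but do not belong: leave them standing where they are.

Things in the scene. Friction and masses are not known exactly. Their poses are not given: they have to be found in the camera images.
- oiler_red: red oil dispenser, loose, about 60 g: upright red cylinder 32 mm across, straight to 47 mm; black cap 23 mm wide to 61 mm; bent black side spout 7 mm thick, top at 68 mm, tip 37 mm from the axis. Origin: centre of underside, z up; spout points along its own -x. Grip the cylinder across its y (square to the spout), 25 to 45 mm above its underside.
- oiler_blue: blue oil dispenser, loose, about 60 g: upright blue cylinder 32 mm across, straight to 47 mm; black cap 23 mm wide to 61 mm; bent black side spout 7 mm thick, top at 68 mm, tip 37 mm from the axis. Origin: centre of underside, z up; spout points along its own -x. Grip the cylinder across its y (square to the spout), 25 to 45 mm above its underside.
- oiler_yellow: yellow oil dispenser, loose, about 60 g: upright yellow cylinder 32 mm across, straight to 47 mm; black cap 23 mm wide to 61 mm; bent black side spout 7 mm thick, top at 68 mm, tip 37 mm from the axis. Origin: centre of underside, z up; spout points along its own -x. Grip the cylinder across its y (square to the spout), 25 to 45 mm above its underside.
- oiler_green: green oil dispenser, loose, about 60 g: upright green cylinder 32 mm across, straight to 47 mm; black cap 23 mm wide to 61 mm; bent black side spout 7 mm thick, top at 68 mm, tip 37 mm from the axis. Origin: centre of underside, z up; spout points along its own -x. Grip the cylinder across its y (square to the spout), 25 to 45 mm above its underside.
- pad_red: red pad, 52 (x) by 50 (y) by 3 mm, fixed in a bay of the fixed grey caddy (290 by 80 mm; four bays 70 mm apart along y; 25 mm high back wall at +x, 12 mm high dividers, open front at -x). Origin: middle of the pad's back edge, at its underside, 5 mm above the bench; z up. Pad middle at (-26, 0) mm, top at +3 mm; its -x points straight out of the open front.
- pad_blue: blue pad, 52 (x) by 50 (y) by 3 mm, fixed in a bay of the fixed grey caddy (290 by 80 mm; four bays 70 mm apart along y; 25 mm high back wall at +x, 12 mm high dividers, open front at -x). Origin: middle of the pad's back edge, at its underside, 5 mm above the bench; z up. Pad middle at (-26, 0) mm, top at +3 mm; its -x points straight out of the open front.
- pad_yellow: yellow pad, 52 (x) by 50 (y) by 3 mm, fixed in a bay of the fixed grey caddy (290 by 80 mm; four bays 70 mm apart along y; 25 mm high back wall at +x, 12 mm high dividers, open front at -x). Origin: middle of the pad's back edge, at its underside, 5 mm above the bench; z up. Pad middle at (-26, 0) mm, top at +3 mm; its -x points straight out of the open front.
- pad_green: green pad, 52 (x) by 50 (y) by 3 mm, fixed in a bay of the fixed grey caddy (290 by 80 mm; four bays 70 mm apart along y; 25 mm high back wall at +x, 12 mm high dividers, open front at -x). Origin: middle of the pad's back edge, at its underside, 5 mm above the bench; z up. Pad middle at (-26, 0) mm, top at +3 mm; its -x points straight out of the open front.
- glue_red: look-alike to leave alone: red glue bottle, loose, the same red cylinder (32 mm diameter, 52 mm tall) but with a white cap and a straight upright white nozzle, 82 mm tall in all, no side spout. Origin: centre of its underside; z up.
- glue_blue: look-alike to leave alone: blue glue bottle, loose, the same blue cylinder (32 mm diameter, 52 mm tall) but with a white cap and a straight upright white nozzle, 82 mm tall in all, no side spout. Origin: centre of its underside; z up.

How it is judged:
By the outcome, as a careful person would: the job done as asked, in the order asked, and still so for the second after the job is handed in, with the robot touching nothing.
It also fails if it takes over 96 s, if anything falls off the work surface, if the arm or the gripper's body presses on something with over 40 N, if the wrist force passes 120 N, or if a joint passes its speed limit or range.

## Working session

There is one attempt and no reset: what is moved stays moved. The work goes in short steps, Python scripts to look and compute and a tool call to move; the robot and the scene stay as the last step left them, time stands still between calls to the robot, and variables do not carry over. Pictures are saved under pics/ and viewed, about 12 in all and at most 16, crops included, and the job is handed in when it is done.

Besides the shell and the picture viewer there is one more tool, called after "Call:" as a command line: name --argument value ..., lists and objects as JSON in quotes. arm_command: Moves the arm, as the interface text tells. Its arguments: {"type":"object","properties":{"motion":{"type":"array","items":{"type":"number"}},"gripper":{"type":"number"},"newtons":{"type":"number"}},"required":["motion"]}

```bash
mkdir -p pics
cat > h.py <<'E'
import numpy as np, cv2
from station import manip, vision, job
def grab(n, f=None):
    d=vision.grab_frame(n)
    if f: cv2.imwrite('pics/'+f, cv2.cvtColor(d['color'],cv2.COLOR_RGB2BGR))
    return d
def ray(d,uv,z):
    uv=np.array(uv,float).reshape(-1,1,2)
    n=cv2.undistortPoints(uv,np.array(d['camera_matrix']),np.array(d['D'])).reshape(-1,2)
    R=np.array(d['R']);t=np.array(d['t'])
    c=-R.T@t; v=np.c_[n,np.ones(len(n))]@R
    return c+v*((z-c[2])/v[:,2])[:,None]
def proj(d,X):
    return cv2.projectPoints(np.array(X,float).reshape(-1,1,3),cv2.Rodrigues(np.array(d['R']))[0],np.array(d['t'],float),np.array(d['camera_matrix']),np.array(d['D']))[0].reshape(-1,2)
E
python3 - <<'E'
from h import *
for n in ('top','side'):
    d=grab(n,n+'0.png'); np.save
    import pickle; pickle.dump(d,open(n+'0.pkl','wb'))
    print(n,(-np.array(d['R']).T@np.array(d['t'])).round(3), np.array(d['R'])[2].round(2))
print(manip.read_state())
E
```

```text
top [0.475 0.008 0.842] [ 0.08 -0.01 -1.  ]
side [0.142 0.661 0.659] [ 0.41 -0.68 -0.61]
{'time_s': 0.1, 'joint_positions': array([-1.38759893e+00,  3.13948278e-01,  4.50752438e-02,  1.30364533e+00,
        2.00228329e-05,  1.43120933e+00]), 'joint_velocities': array([ 5.99775951e-04, -1.43649432e-03,  2.74076412e-03, -2.83886221e-04,
       -7.40166278e-05, -1.07471810e-03]), 'tau': array([ 1.67001530e-03, -4.81726134e+01,  2.99244261e+01,  1.27586012e-02,
       -1.89406524e-04,  8.13598660e-06]), 'position': array([ 0.18233111, -0.54494741,  0.3030778 ]), 'ee_rot': array([ 9.87004160e-01,  1.60692400e-01, -8.76419578e-06, -8.61033675e-04]), 'ft_force': array([-0.01046284,  0.36646267, -0.45116698]), 'wrist_torque': array([ 0.00234708,  0.02881128, -0.03542499]), 'width': 0.08525609088455997}
```

View pics/top0.png

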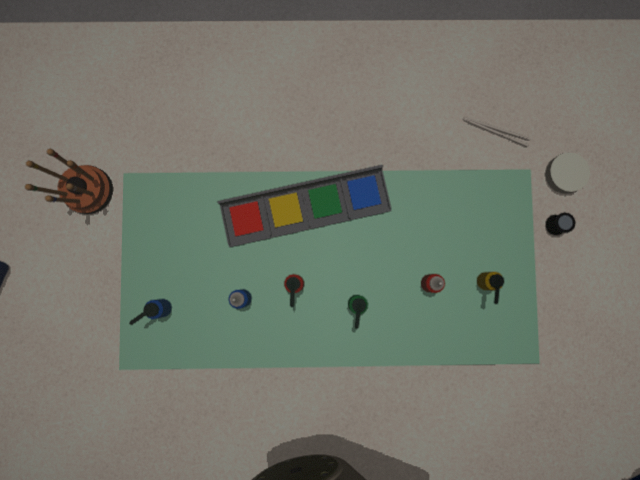

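View pics/side0.png

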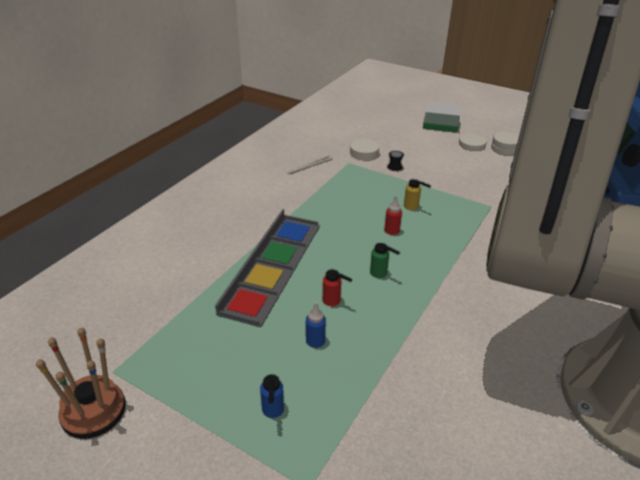

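```bash
cat > m.py <<'E'
from h import *
def masks(img):
    h=cv2.cvtColor(img,cv2.COLOR_RGB2HSV); H,S,V=[h[...,i].astype(int) for i in range(3)]
    s=(S>140)&(V>45)
    return {'red':s&((H<8)|(H>172)),'yellow':s&(H>15)&(H<32),'green':s&(H>45)&(H<85)&(V<130),'blue':s&(H>105)&(H<130)}, (V<48)
def blobs(m,amin=40):
    n,l,st,c=cv2.connectedComponentsWithStats(m.astype(np.uint8))
    return [(st[i],c[i],l==i) for i in range(1,n) if st[i][4]>=amin]
E
python3 - <<'E'
from m import *; import pickle
d=pickle.load(open('top0.pkl','rb')); img=d['color']
M,dark=masks(img)
for k,m in M.items():
    for st,c,b in blobs(m):
        X=ray(d,c,.03)[0]; print(k,st,c.round(1),X.round(3))
for st,c,b in blobs(dark,60): print('dark',st,c.round(1),ray(d,c,.06)[0].round(3))
cr=[img[y-30:y+40,x-35:x+35] for x,y in((155,310),(293,288),(357,308),(490,285))]
o=cv2.resize(np.vstack([np.hstack(cr[:2]),np.hstack(cr[2:])]),None,fx=4.2,fy=4.2,interpolation=cv2.INTER_NEAREST)
o=np.clip(o.astype(float)*1.6,0,255).astype(np.uint8)
cv2.imwrite('pics/crops.png',o[...,::-1])
E
```

```text
red [230 202  33  34 848] [245.9 218.3] [0.583 0.139 0.03 ]
red [285 275  18  17  98] [294.9 282.3] [0.474 0.057 0.03 ]
red [425 274  16  19  97] [429.6 282.7] [ 0.471 -0.168  0.03 ]
yellow [269 193  34  34 844] [285.4 209.6] [0.597 0.073 0.03 ]
yellow [478 272  22  18 203] [486.2 280.1] [ 0.473 -0.264  0.03 ]
green [309 185  33  33 763] [324.6 200.9] [0.611 0.006 0.03 ]
green [349 296  11  17  43] [352.8 301.1] [ 0.442 -0.039  0.03 ]
blue [348 176  33  34 810] [363.7 192.2] [ 0.625 -0.061  0.03 ]
blue [234 290  14  18  73] [242.9 297.5] [0.45  0.144 0.03 ]
blue [147 300  16  19 108] [157.2 307.9] [0.435 0.286 0.03 ]
dark [220 168 162  39 506] [300.7 186.6] [0.63  0.045 0.06 ]
dark [ 84 173  29  41 138] [104.9 196.8] [0.617 0.364 0.06 ]
dark [ 67 177  26  18 251] [ 78.  185.5] [0.636 0.408 0.06 ]
dark [ 87 178  17  30  88] [ 98.6 194. ] [0.622 0.374 0.06 ]
dark [546 213  29  22 328] [557.1 224.2] [ 0.563 -0.375  0.06 ]
dark [  0 262   9  24 125] [  2.7 271.1] [0.498 0.524 0.06 ]
dark [489 274  15  30 206] [496.1 284.3] [ 0.466 -0.27   0.06 ]
dark [286 277  14  30 187] [292.6 287.3] [0.466 0.059 0.06 ]
dark [352 299  14  29 205] [358.2 308.7] [ 0.431 -0.046  0.06 ]
dark [161 300  10  17 100] [165.8 308.4] [0.435 0.262 0.06 ]
dark [130 303  29  21 213] [147.4 311.6] [0.431 0.291 0.06 ]
dark [ 253  455  112   25 1878] [310.  469.1] [0.182 0.034 0.06 ]
```

View pics/crops.png

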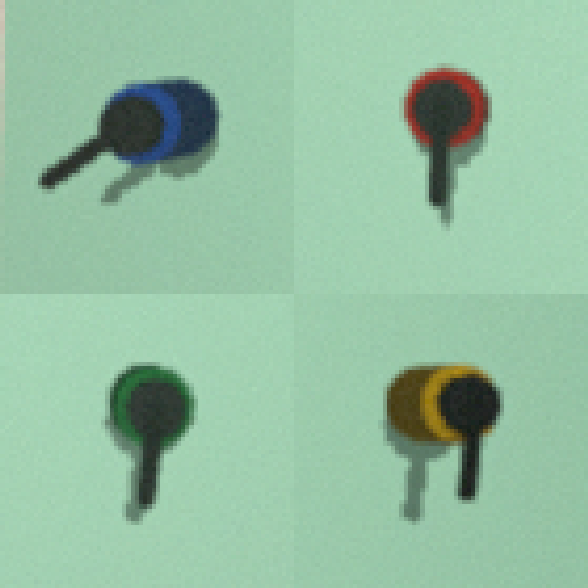

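Run:
```python
from m import *; import pickle
d=pickle.load(open('top0.pkl','rb')); M,dark=masks(d['color'])
P=[]
for k,m in M.items():
    st,c,b=max(blobs(m),key=lambda t:t[0][4]); X=ray(d,c,.008)[0]; P.append(X); print('pad',k,X.round(4))
P=np.array(P)
l=cv2.fitLine(P[:,:2].astype(np.float32),cv2.DIST_L2,0,.01,.01).ravel(); print('caddy y-axis dir deg',np.degrees(np.arctan2(l[1],l[0])))
for k,xy in dict(yellow=(496,284),red=(292,287),green=(358,308),blue=(147,311)).items():
    st,c,b=min(blobs(dark,60),key=lambda t:np.hypot(*(t[1]-xy)))
    v,u=np.nonzero(b); X=ray(d,np.c_[u,v],.062)[:,:2]
    mu=X.mean(0); w,V=np.linalg.eigh(np.cov((X-mu).T)); a=V[:,1]
    s=(X-mu)@a
    if abs(s.min())>s.max(): a=-a; s=-s
    dt=cv2.distanceTransform(b.astype(np.uint8),cv2.DIST_L2,5); q=np.argwhere(dt>dt.max()-.6).mean(0)[::-1]
    C=ray(d,q,.061)[0]; print(k,'cap',C.round(4)[:2],'from back',(mu+a*(s.min()+.0115-.0007)).round(4),'from tip',(mu+a*(s.max()+.0007-.037)).round(4),'spout dir',np.degrees(np.arctan2(a[1],a[0])).round(1), 'cap->tip', np.degrees(np.arctan2(*(mu+a*s.max()-C[:2])[::-1])).round(1))
d=pickle.load(open('side0.pkl','rb')); M,_=masks(d['color'])
for k,m in M.items(): print('side',k,[ (c.round(0),st[4],ray(d,c,.008)[0].round(3)) for st,c,b in blobs(m)])
```

```text
pad red [0.5859 0.1428 0.008 ]
pad yellow [0.6004 0.0743 0.008 ]
pad green [0.6149 0.006  0.008 ]
pad blue [ 0.6294 -0.0625  0.008 ]
caddy y-axis dir deg -78.02535
yellow cap [ 0.4727 -0.2698] from back [ 0.4724 -0.2695] from tip [ 0.4728 -0.2695] spout dir 178.7 cap->tip 178.2
red cap [0.4724 0.0594] from back [0.472  0.0589] from tip [0.4727 0.0588] spout dir 176.8 cap->tip 177.7
green cap [ 0.4368 -0.0464] from back [ 0.4359 -0.0463] from tip [ 0.4375 -0.0465] spout dir 171.9 cap->tip 171.9
blue cap [0.434  0.2855] from back [0.4342 0.2851] from tip [0.4327 0.2875] spout dir 121.1 cap->tip 121.2
side red [(array([392., 222.]), np.int32(298), array([ 0.475, -0.188,  0.008])), (array([331., 291.]), np.int32(414), array([0.478, 0.049, 0.008])), (array([247., 302.]), np.int32(663), array([0.584, 0.145, 0.008]))]
side yellow [(array([412., 197.]), np.int32(292), array([ 0.479, -0.291,  0.008])), (array([264., 276.]), np.int32(550), array([0.598, 0.077, 0.008]))]
side green [(array([440., 127.]), np.int32(72), array([ 0.548, -0.628,  0.008])), (array([279., 252.]), np.int32(388), array([0.613, 0.009, 0.008])), (array([379., 263.]), np.int32(198), array([ 0.442, -0.061,  0.008]))]
side blue [(array([636., 117.]), np.int32(363), array([ 0.133, -0.955,  0.008])), (array([625., 184.]), np.int32(1027), array([ 0.106, -0.585,  0.008])), (array([293., 231.]), np.int32(398), array([ 0.627, -0.06 ,  0.008])), (array([315., 333.]), np.int32(421), array([0.452, 0.144, 0.008])), (array([272., 402.]), np.int32(508), array([0.436, 0.284, 0.008]))]
```

Call:
arm_command --motion '[0.01, 0.03, 0, 10, 0.03, 0.07, 0, 20, 0.05, 0.11, 0, 30, 0.07, 0.15, 0, 40, 0.09, 0.19, 0, 50, 0.11, 0.23, 0, 60, 0.13, 0.27, 0, 70, 0.15, 0.31, 0, 80, 0.17, 0.35, -0.01, 90, 0.19, 0.39, -0.02, 100, 0.21, 0.43, -0.03, 110, 0.23, 0.47, -0.04, 120, 0.25, 0.51, -0.05, 130, 0.27, 0.55, -0.06, 140, 0.28, 0.58, -0.08, 150, 0.29, 0.604, -0.084, 158.7, 0.29, 0.604, -0.084, 158.7, 0.29, 0.604, -0.084, 158.7]' --gripper 60 --newtons 40

```text
time_s: 2.35
position: [0.4721, 0.0583, 0.2198]
ee_rot: [0.025, 1.0, -0.0, -0.0]
ft_force: [0.3, -0.3, -0.3]
width: 0.0653
```

```bash
cat > w.py <<'E'
from m import *; import sys
d=grab('wrist',sys.argv[1]+'.png'); x0,y0=map(float,sys.argv[2:4])
s=manip.read_state(); q=s['ee_rot']; print('t',s['time_s'],'tcp',s['position'].round(4),'yaw',np.degrees(2*np.arctan2(q[1],q[0])).round(2),'w',round(s['width'],4),'F',s['ft_force'].round(1))
M,dark=masks(d['color'])
print('expected px',proj(d,[[x0,y0,.061]]).round(0))
for st,c,b in blobs(dark,300):
    X0=ray(d,c,.062)[0]
    if np.hypot(*(X0[:2]-[x0,y0]))>.04: continue
    v,u=np.nonzero(b); X=ray(d,np.c_[u,v],.062)[:,:2]
    mu=X.mean(0); w,V=np.linalg.eigh(np.cov((X-mu).T)); a=V[:,1]; t=(X-mu)@a
    if abs(t.min())>t.max(): a=-a; t=-t
    dt=cv2.distanceTransform(b.astype(np.uint8),cv2.DIST_L2,5); q=np.argwhere(dt>dt.max()-.6).mean(0)[::-1]
    C=ray(d,q,.061)[0]; T=mu+a*t.max()
    print('st',st,'cap',C[:2].round(4),'back',(mu+a*(t.min()+.0115)).round(4),'tip-37',(mu+a*(t.max()-.037)).round(4),'dir',np.degrees(np.arctan2(a[1],a[0])).round(1),np.degrees(np.arctan2(*(T-C[:2])[::-1])).round(1),'len',np.ptp(t).round(4))
E
python3 w.py wr1 .472 .059
```

```text
t 2.4 tcp [0.4721 0.058  0.22  ] yaw 177.07 w 0.0651 F [ 0.2 -0.1 -0.6]
expected px [[314. 251.]]
st [ 300  196   34   70 1339] cap [0.4701 0.0603] back [0.4701 0.0604] tip-37 [0.4727 0.0603] dir 176.8 176.6 len 0.0459
```

View pics/wr1.png

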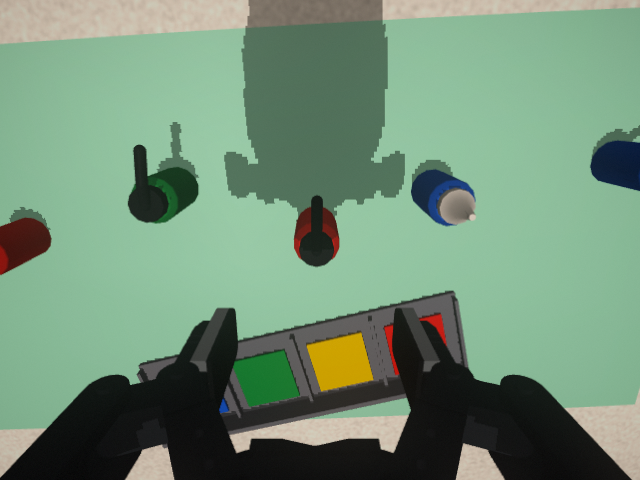

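Call:
arm_command --motion '[0, 0.001, -0.04, 0, 0, 0.001, -0.08, 0, 0, 0.001, -0.11, 0, 0, 0.001, -0.132, 0, 0, 0.001, -0.132, 0, 0, 0.001, -0.132, 0]'

```text
time_s: 3.15
position: [0.473, 0.059, 0.0889]
ee_rot: [0.025, 1.0, -0.0, 0.001]
ft_force: [0.7, -0.7, -1.1]
width: 0.0656
```

Call:
arm_command --motion '[0, 0, 0, 0, 0, 0, 0, 0, 0, 0, 0, 0, 0, 0, 0, 0, 0, 0, 0, 0, 0, 0, 0, 0]' --gripper 255 --newtons 30

```text
time_s: 3.9
position: [0.4731, 0.0596, 0.089]
ee_rot: [0.024, 1.0, -0.0, 0.001]
ft_force: [-1.0, -0.8, 6.0]
width: 0.0308
```

Call:
arm_command --motion '[0, 0, 0.03, 0, 0, 0, 0.06, 0, 0.03, 0.02, 0.06, 5, 0.06, 0.045, 0.06, 10, 0.09, 0.07, 0.06, 14.8, 0.114, 0.084, 0.06, 14.8, 0.114, 0.084, 0.06, 14.8, 0.114, 0.084, 0.04, 14.8, 0.114, 0.084, 0.02, 14.8, 0.114, 0.084, 0.012, 14.8, 0.114, 0.084, 0.009, 14.8, 0.114, 0.084, 0.009, 14.8]'

```text
time_s: 5.4
position: [0.5864, 0.1435, 0.0976]
ee_rot: [-0.104, 0.995, 0.0, 0.0]
ft_force: [0.2, -0.8, -0.2]
width: 0.0311
```

```bash
cat > t.py <<'E'
from m import *; import sys
# top check: dark-shape pose of oilers near pads, pad centres
d=grab('top',sys.argv[1]+'.png'); s=manip.read_state(); print('t',s['time_s'],s['position'].round(4),'F',s['ft_force'].round(1),'w',round(s['width'],4))
img=d['color'];x0,y0=map(float,sys.argv[2:4]); u,v=proj(d,[[x0,y0,.05]])[0].astype(int)
o=cv2.resize(img[max(0,v-60):v+60,max(0,u-70):u+70],None,fx=4,fy=4,interpolation=cv2.INTER_CUBIC)
cv2.imwrite('pics/'+sys.argv[1]+'.png',np.clip(o[...,::-1]*1.6,0,255).astype(np.uint8))
E
python3 t.py p1 .586 .143
python3 - <<'E'
import sys; sys.path.insert(0,'.')
from h import *
d=grab('side'); i=d['color']; u,v=proj(d,[[.586,.143,.03]])[0].astype(int)
import cv2
cv2.imwrite('pics/s1.png',cv2.resize(i[v-60:v+60,u-80:u+80],None,fx=4,fy=4)[...,::-1])
E
```

```text
t 5.45 [0.5867 0.1435 0.0978] F [0.5 0.  0. ] w 0.0312
```

View pics/s1.png

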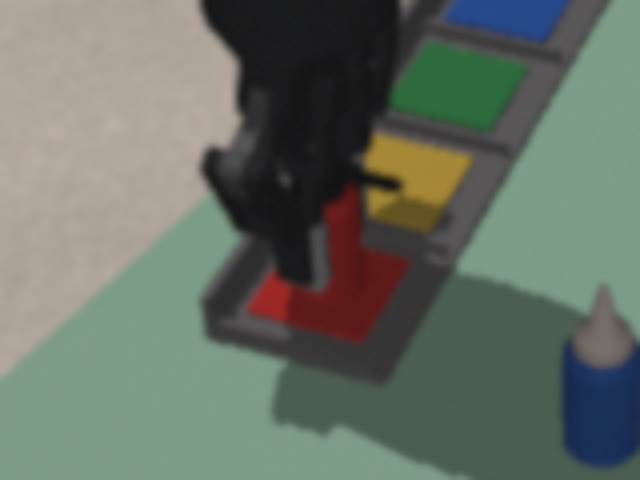

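Call:
arm_command --motion '[0, 0, -0.001, 0, 0, 0, -0.001, 0]'

```text
time_s: 5.75
position: [0.5869, 0.1437, 0.0971]
ee_rot: [-0.104, 0.995, -0.0, 0.001]
ft_force: [-1.5, -1.3, 5.2]
width: 0.031
```

Call:
arm_command --motion '[0, 0, 0, 0, 0, 0, 0, 0, 0, 0, 0, 0, 0, 0, 0, 0, 0, 0, 0.03, 0, 0, 0, 0.08, 0, 0, 0, 0.12, 0, 0, 0, 0.12, 0]' --gripper 95

```text
time_s: 6.75
position: [0.5885, 0.144, 0.22]
ee_rot: [-0.105, 0.995, 0.0, 0.004]
ft_force: [0.6, 0.4, 0.1]
width: 0.0536
```

Call:
arm_command --motion '[-0.02, 0.02, 0, -10, -0.04, 0.04, 0, -20, -0.06, 0.06, 0, -30, -0.09, 0.08, 0, -40, -0.11, 0.1, 0, -50, -0.13, 0.12, 0, -60, -0.152, 0.142, 0, -70.9, -0.152, 0.142, 0, -70.9, -0.152, 0.142, 0, -70.9]' --gripper 60

```text
time_s: 7.88
position: [0.4344, 0.2854, 0.2153]
ee_rot: [0.491, 0.871, -0.0, -0.0]
ft_force: [0.8, -0.5, -0.4]
width: 0.0654
```

```bash
python3 w.py wr2 .434 .286; python3 t.py p2 .586 .143
cat > r.py <<'E'
# pose of placed oilers in the top view by dark blobs
from m import *
d=grab('top'); M,_=masks(d['color']); V=d['color'].max(2)
P={'red':(.5859,.1428),'yellow':(.6004,.0743),'green':(.6149,.006),'blue':(.6294,-.0625)}
yy,xx=np.mgrid[:480,:640]
for k,p in P.items():
    G=ray(d,np.c_[xx.ravel(),yy.ravel()],.062)[:,:2].reshape(480,640,2)
    loc=(G-p)@np.array([[np.cos(.2089),-np.sin(.2089)],[np.sin(.2089),np.cos(.2089)]])
    b=(V<50)&(abs(loc[...,1])<.03)&(loc[...,0]>-.045)&(loc[...,0]<.02)
    bl=blobs(b,60)
    if not bl: continue
    st,c,b=max(bl,key=lambda t:t[0][4]); X=G[b]-p; mu=X.mean(0); w,E=np.linalg.eigh(np.cov(X.T)); a=E[:,1]; a=a*np.sign(-a[0]); t=(X-mu)@a
    dt=cv2.distanceTransform(b.astype(np.uint8),cv2.DIST_L2,5); q=np.argwhere(dt>dt.max()-.6).mean(0)[::-1]
    C=ray(d,q,.069)[0][:2]-p
    print(k,st[4],'cap err mm',(C*1e3).round(1),'back',((mu+a*(t.min()+.0108))*1e3).round(1),'dir',(np.degrees(np.arctan2(a[1],a[0]))%360).round(1),'len',np.ptp(t).round(4))
E
python3 r.py
```

```text
t 7.925 tcp [0.4347 0.2852 0.2154] yaw 121.16 w 0.0653 F [0.3 0.6 0.7]
expected px [[314. 253.]]
st [ 298  193   36   72 1420] cap [0.4322 0.29  ] back [0.4322 0.2899] tip-37 [0.4334 0.2882] dir 125.1 125.1 len 0.0464
t 7.975 [0.435  0.2851 0.2156] F [-0.5  0.   0.7] w 0.0659
red 211 cap err mm [0.1 0.2] back [1.  1.2] dir 190.7 len 0.0475
```

View pics/p2.png

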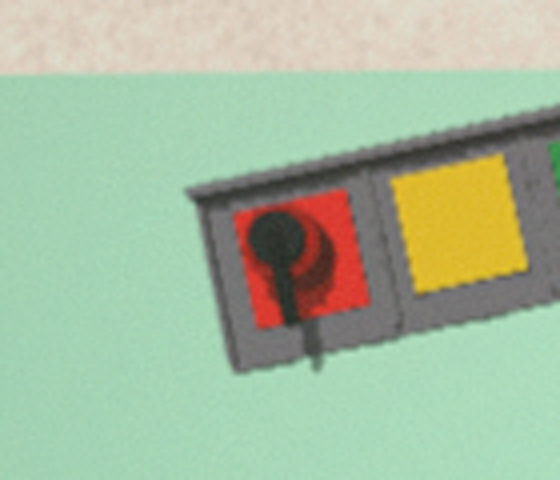

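Call:
arm_command --motion '[-0.001, 0.001, -0.04, 2.9, -0.001, 0.001, -0.08, 2.9, -0.001, 0.001, -0.11, 2.9, -0.001, 0.001, -0.128, 2.9, -0.001, 0.001, -0.128, 2.9, -0.001, 0.001, -0.128, 2.9]'

```text
time_s: 8.78
position: [0.4342, 0.2866, 0.0886]
ee_rot: [0.47, 0.883, 0.0, 0.0]
ft_force: [-0.2, -0.7, 0.8]
width: 0.0653
```

Call:
arm_command --motion '[0, 0, 0, 0, 0, 0, 0, 0, 0, 0, 0, 0, 0, 0, 0, 0, 0, 0, 0, 0, 0, 0, 0, 0]' --gripper 255

```text
time_s: 9.52
position: [0.434, 0.2869, 0.089]
ee_rot: [0.469, 0.883, 0.001, 0.001]
ft_force: [-1.0, -1.1, 6.2]
width: 0.031
```

Call:
arm_command --motion '[0, 0, 0.04, 0, 0, 0, 0.08, 0, 0.01, -0.02, 0.1, 4, 0.03, -0.05, 0.1, 10, 0.05, -0.085, 0.1, 17, 0.07, -0.12, 0.1, 24, 0.09, -0.155, 0.1, 31, 0.11, -0.19, 0.1, 38, 0.13, -0.225, 0.1, 45, 0.15, -0.26, 0.1, 52, 0.17, -0.3, 0.1, 60, 0.19, -0.335, 0.1, 66, 0.197, -0.349, 0.1, 68, 0.197, -0.349, 0.08, 68, 0.197, -0.349, 0.05, 68, 0.197, -0.349, 0.03, 68, 0.197, -0.349, 0.016, 68, 0.197, -0.349, 0.011, 68, 0.197, -0.349, 0.008, 68, 0.197, -0.349, 0.008, 68]'

```text
time_s: 12.02
position: [0.631, -0.0624, 0.0971]
ee_rot: [-0.105, 0.995, -0.0, 0.001]
ft_force: [0.1, -0.2, 0.5]
width: 0.0314
```

Call:
arm_command --motion '[0, 0, 0, 0, 0, 0, 0, 0, 0, 0, 0, 0, 0, 0, 0, 0, 0, 0, 0.03, 0, 0, 0, 0.08, 0, 0, 0, 0.12, 0, 0, 0, 0.12, 0]' --gripper 95

```text
time_s: 13.02
position: [0.6325, -0.0628, 0.2203]
ee_rot: [-0.105, 0.995, -0.001, 0.004]
ft_force: [0.4, -0.5, -0.7]
width: 0.0536
```

Call:
arm_command --motion '[-0.02, -0.03, 0, -2, -0.05, -0.065, 0, -5, -0.08, -0.105, 0, -8, -0.11, -0.145, 0, -11, -0.14, -0.185, 0, -13.5, -0.157, -0.208, 0, -13.5, -0.157, -0.208, 0, -13.5, -0.157, -0.208, 0, -13.5]' --gripper 60

```text
time_s: 14.02
position: [0.4734, -0.2698, 0.2152]
ee_rot: [0.013, 1.0, 0.001, -0.0]
ft_force: [-0.2, -0.5, -0.0]
width: 0.0653
```

```bash
python3 w.py wr3 .4727 -.2697; python3 r.py; python3 t.py p3 .62 -.03
```

```text
t 14.075 tcp [ 0.4736 -0.2695  0.2154] yaw 178.54 w 0.0651 F [-0.6  0.3  0.7]
expected px [[313. 253.]]
st [ 295  196   35   71 1391] cap [ 0.47   -0.2702] back [ 0.4702 -0.2701] tip-37 [ 0.4725 -0.2705] dir 171.4 171.3 len 0.0462
red 229 cap err mm [-0.2 -0.4] back [1.  1.4] dir 195.2 len 0.0573
blue 253 cap err mm [0.5 0.4] back [1.4 0.4] dir 185.5 len 0.0459
t 14.175 [ 0.4739 -0.2694  0.2156] F [0.8 0.2 0.2] w 0.0653
```

View pics/p3.png

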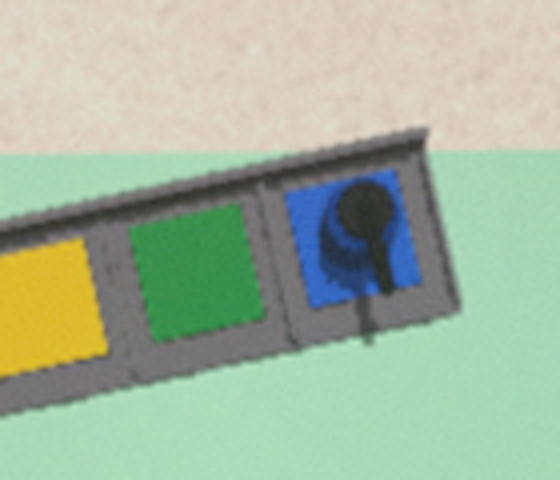

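Call:
arm_command --motion '[0, -0.001, -0.04, -5, 0, -0.001, -0.08, -7, 0, -0.001, -0.11, -7, 0, -0.001, -0.128, -7, 0, -0.001, -0.128, -7, 0, -0.001, -0.128, -7]'

```text
time_s: 14.92
position: [0.4741, -0.2712, 0.0887]
ee_rot: [0.074, 0.997, -0.0, 0.0]
ft_force: [0.0, 0.2, 0.9]
width: 0.0651
```

Call:
arm_command --motion '[0, 0, 0, 0, 0, 0, 0, 0, 0, 0, 0, 0, 0, 0, 0, 0, 0, 0, 0, 0, 0, 0, 0, 0]' --gripper 255

```text
time_s: 15.68
position: [0.4739, -0.2717, 0.089]
ee_rot: [0.074, 0.997, -0.0, 0.001]
ft_force: [-0.5, 1.8, 5.7]
width: 0.0307
```

Call:
arm_command --motion '[0, 0, 0.04, 0, 0, 0, 0.08, 0, 0.01, 0.02, 0.1, 2, 0.02, 0.05, 0.1, 4, 0.035, 0.09, 0.1, 6, 0.05, 0.13, 0.1, 8, 0.065, 0.17, 0.1, 10, 0.08, 0.21, 0.1, 13, 0.095, 0.25, 0.1, 16, 0.11, 0.29, 0.1, 19, 0.12, 0.33, 0.1, 20.5, 0.1275, 0.346, 0.1, 20.5, 0.1275, 0.346, 0.1, 20.5, 0.1275, 0.346, 0.07, 20.5, 0.1275, 0.346, 0.04, 20.5, 0.1275, 0.346, 0.02, 20.5, 0.1275, 0.346, 0.012, 20.5, 0.1275, 0.346, 0.008, 20.5, 0.1275, 0.346, 0.008, 20.5]'

```text
time_s: 18.05
position: [0.6014, 0.0739, 0.0972]
ee_rot: [-0.104, 0.995, -0.0, 0.001]
ft_force: [0.1, 0.6, 0.5]
width: 0.0309
```

Call:
arm_command --motion '[0, 0, 0, 0, 0, 0, 0, 0, 0, 0, 0, 0, 0, 0, 0, 0, 0, 0, 0.03, 0, 0, 0, 0.08, 0, 0, 0, 0.12, 0, 0, 0, 0.12, 0]' --gripper 95

```text
time_s: 19.05
position: [0.603, 0.0748, 0.2201]
ee_rot: [-0.105, 0.995, -0.0, 0.004]
ft_force: [0.9, 0.3, -0.6]
width: 0.0536
```

Call:
arm_command --motion '[-0.02, -0.015, 0, -3, -0.05, -0.035, 0, -7, -0.08, -0.06, 0, -11, -0.11, -0.08, 0, -15, -0.14, -0.105, 0, -19, -0.1635, -0.1215, 0, -21, -0.1635, -0.1215, 0, -21, -0.1635, -0.1215, 0, -21]' --gripper 60

```text
time_s: 20.05
position: [0.4378, -0.0467, 0.2156]
ee_rot: [0.078, 0.997, 0.0, 0.0]
ft_force: [0.8, -0.1, 0.1]
width: 0.0652
```

```bash
python3 w.py wr4 .4368 -.0464; python3 t.py p4 .6 .07
```

```text
t 20.1 tcp [ 0.438  -0.0466  0.2157] yaw 171.04 w 0.0654 F [ 0.3 -0.   0.9]
expected px [[313. 252.]]
st [ 297  194   36   72 1417] cap [ 0.434  -0.0452] back [ 0.4342 -0.045 ] tip-37 [ 0.4364 -0.0453] dir 172.1 171.8 len 0.0463
t 20.15 [ 0.4381 -0.0465  0.2157] F [-0.3 -0.3  0.1] w 0.0656
```

View pics/p4.png

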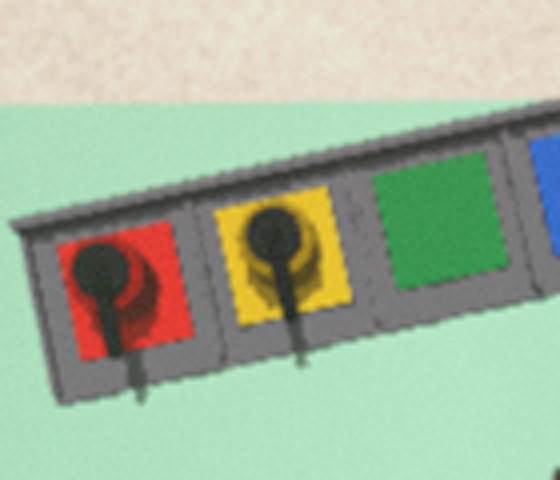

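View pics/wr4.png

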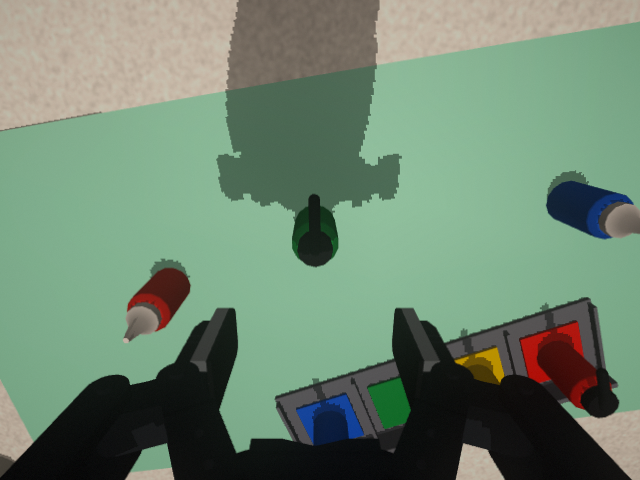

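Call:
arm_command --motion '[0, 0.001, -0.04, 1, 0, 0.001, -0.08, 1, 0, 0.001, -0.11, 1, 0, 0.001, -0.128, 1, 0, 0.001, -0.128, 1, 0, 0.001, -0.128, 1]'

```text
time_s: 20.9
position: [0.4382, -0.0457, 0.0884]
ee_rot: [0.069, 0.998, -0.0, 0.0]
ft_force: [-0.2, 0.4, 0.6]
width: 0.0655
```

Call:
arm_command --motion '[0, 0, 0, 0, 0, 0, 0, 0, 0, 0, 0, 0, 0, 0, 0, 0, 0, 0, 0, 0, 0, 0, 0, 0]' --gripper 255

```text
time_s: 21.65
position: [0.4381, -0.046, 0.0888]
ee_rot: [0.07, 0.998, -0.0, 0.001]
ft_force: [-0.7, 0.1, 7.1]
width: 0.0309
```

Call:
arm_command --motion '[0, 0, 0.04, 0, 0, 0, 0.08, 0, 0.02, 0.01, 0.1, 3, 0.05, 0.02, 0.1, 7, 0.08, 0.03, 0.1, 11, 0.12, 0.04, 0.1, 15, 0.15, 0.045, 0.1, 20, 0.178, 0.052, 0.1, 20, 0.178, 0.052, 0.1, 20, 0.178, 0.052, 0.1, 20, 0.178, 0.052, 0.07, 20, 0.178, 0.052, 0.04, 20, 0.178, 0.052, 0.02, 20, 0.178, 0.052, 0.012, 20, 0.178, 0.052, 0.008, 20, 0.178, 0.052, 0.008, 20]'

```text
time_s: 23.65
position: [0.6156, 0.006, 0.0972]
ee_rot: [-0.104, 0.995, -0.0, 0.001]
ft_force: [0.6, -0.8, -0.4]
width: 0.0313
```

Call:
arm_command --motion '[0, 0, 0, 0, 0, 0, 0, 0, 0, 0, 0, 0, 0, 0, 0, 0, 0, 0, 0.03, 0, 0, 0, 0.08, 0, 0, 0, 0.12, 0, 0, 0, 0.14, 0, -0.05, -0.05, 0.14, 0, -0.1, -0.1, 0.14, 0, -0.15, -0.15, 0.14, 0, -0.18, -0.2, 0.14, 0, -0.2, -0.25, 0.14, 0, -0.2, -0.25, 0.14, 0]' --gripper 95

```text
time_s: 25.4
position: [0.4139, -0.2468, 0.2362]
ee_rot: [-0.102, 0.995, -0.001, 0.0]
ft_force: [-0.0, 0.0, -0.5]
width: 0.0533
```

```bash
python3 t.py p5 .607 .04
python3 - <<'E'
from m import *
d=grab('top','top5.png'); p={'red':(.5859,.1428),'yellow':(.6004,.0743),'green':(.6149,.006),'blue':(.6294,-.0625)}
V=d['color'].max(2); cr=[]
for k,c in p.items():
    u,v=proj(d,[[*c,.06]])[0].astype(int); cr.append(V[v-20:v+30,u-25:u+25])
# spout expected line for visual check
i=d['color'].copy()
o=i[150:260,205:405]; o=cv2.resize(o,None,fx=4,fy=4,interpolation=cv2.INTER_CUBIC); o=np.clip((o/255.)**.6*255*1.1,0,255).astype(np.uint8)
for k,c in p.items():
    f=np.array([np.cos(np.radians(192)),np.sin(np.radians(192))])
    for z,r in((.069,0),(.072,.037)):
        q=(proj(d,[[*(np.array(c)+r*f),z]])[0]-[205,150]+.5)*4; cv2.drawMarker(o,tuple(int(t) for t in q),(255,0,255),cv2.MARKER_CROSS,14,1)
cv2.imwrite('pics/chk.png',o[...,::-1])
s=grab('side'); u,v=proj(s,[[.607,.04,.03]])[0].astype(int)
cv2.imwrite('pics/side5.png',cv2.resize(s['color'][v-110:v+110,u-120:u+140],None,fx=2.5,fy=2.5,interpolation=cv2.INTER_CUBIC)[...,::-1])
M,_=masks(d['color'])
print([(k,ray(d,c,.03)[0].round(3)[:2]) for k in('red','blue') for st,c,b in blobs(M[k],60)])
E
```

```text
t 25.45 [ 0.4143 -0.2464  0.2361] F [-0.3 -0.5  0.3] w 0.0534
[('red', array([0.582, 0.136])), ('red', array([ 0.47 , -0.168])), ('blue', array([ 0.626, -0.08 ])), ('blue', array([ 0.622, -0.049])), ('blue', array([0.45 , 0.144]))]
```

View pics/chk.png

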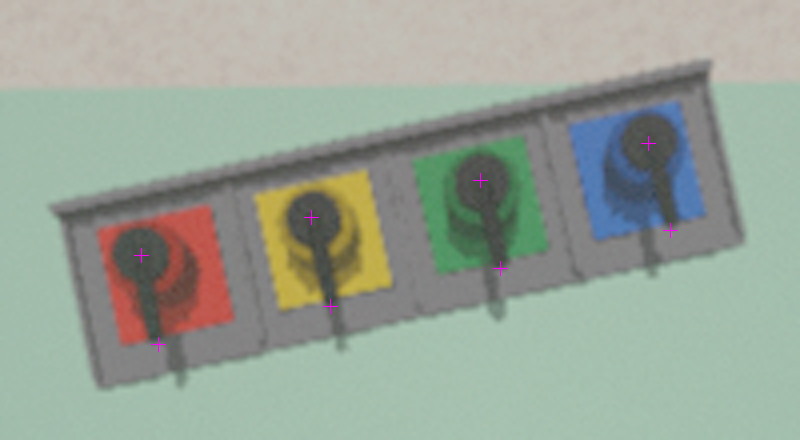

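View pics/side5.png

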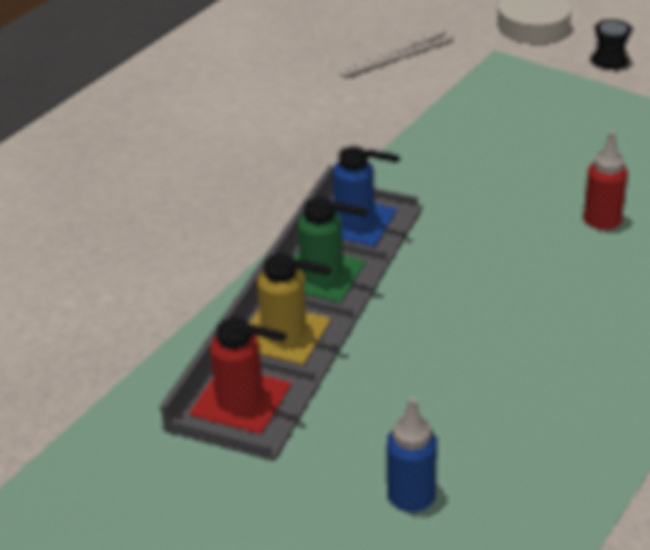

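```bash
python3 -c "
from station import job
print(job.finish_job())"
```

```text
the job is handed in; nothing more can be done
None
```

All four oil dispensers now stand upright on the pads of their own colours, with their spouts pointing out of the caddy's open front. I placed them in the order red, blue, yellow, green, and handed the job in at about 25.5 s with the arm parked clear.

- **Position and spout direction:** in the last top view, the caps sit within about 1–2 mm of their pad middles. The spout tips match the straight-out direction to within about 2–3°.
- **Upright:** the side view shows all four standing upright.
- **Glue bottles:** both still stand where they were, unmoved to within 1 mm in the top view.

**Checks that disagreed:**
- **Grasp direction:** before the grasps, the top and wrist cameras disagreed on the spout direction by 4° for blue and 7° for yellow, because of the viewing angle. I went mostly by the wrist camera.
- **Automatic angle check:** after the blue placing, my scripted check gave 195° for red and 185° for blue, against 192° wanted. Cast shadows disturbed it, so I did not rely on it. I compared the expected cap and tip points with the picture by eye instead.

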